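# Hold half-closed forceps over the gauge lines for a microscope check

### The arm

A 6-joint arm with a two-finger parallel gripper is mounted at the origin on the work surface. World frame = base frame: x ahead of the robot, y to its left, z up, the work surface at z = 0. Lengths are in m, angles in degrees, forces in N, time in s.
With the tool pointing down it reaches from about 0.4 to 0.825 m from the base axis. Payload 7 kg.
Tool frame: the origin (TCP) lies midway between the tips of the shut fingers; the grasp point (between the pads) lies 19 mm behind it; z points along the fingers, y is the line along which they close (so a half turn about z gives the same grasp; the last joint's range is limited). The gripper opens to 88 mm and grips with 3 to 60 N. Pads are 19 mm wide; open, the fingers measure 130 mm over their backs; the gripper's body (78 mm by 193 mm) begins 47 mm behind the grasp point.
Start: joints at [88.7, 20.546, 0.682, 0, -70.136, -16.507], TCP at [0.206, 0.643, 0.227] pointing down, gripper open.
Joint ranges: [-176.03, 176.03], [-82.01, 121.73], [-58.28, 71.71], [-173.87, 95.51], [-174.79, -0.11], [-173.66, 173.66]. Speed limits (degrees/s): [136.94, 136.94, 172.46, 180, 180, 180].

### API

Orientations are given as a 3x3 rotation matrix whose columns are the frame's x, y, z axes.
In Python, from rig import robot gives the robot as it stands. Calls block until the motion is done:
- robot.goto(position, orientation): joint-space move of the TCP to a pose.
- robot.servo_line(position, ori=None, speed=0.15): straight line of the TCP; ori=None keeps the orientation; speed is the mean speed in m/s.
- robot.movej(angles): joint-space move.
- robot.move_gripper(opening): opening from 0.0 (shut) to 1.0 (fully open); the grip force is fixed at half the most; returns when the fingers have stopped.
- robot.dwell(seconds).
- robot.ik(position, orientation): joint angles nearest the present ones, or None.
- robot.grab_frame(name): name is "scene" or "top" or "wrist"; returns (picture, depth): 384x512x3 uint8, red, green, blue; 384x512 float32, m along the optical axis (not along the pixel's ray), 0 where there is no reading.
- robot.camera_info(name): a dict with "vfov" (degrees; the focal length in pixels is half the picture's height over the tangent of half this angle, whatever the lens; pixels are square), "cx", "cy" (the principal point, pixels), "k1" (the pictures are not rectified: a ray, as slopes to the right and down, at radius r is drawn at 1 + k1 r^2 times it, then the intrinsics apply), "view" (4x4, takes a point from world to camera coordinates); the wrist camera has in their place "T_tool_cam" (4x4, takes a point from camera to tool coordinates, whose origin is the TCP and whose axes are the flange's). Camera axes: x right, y down, z forward; pixel columns grow to the right and rows downward; lengths in m; the calibration is good to about 2 mm. A picture is of the moment at which its call begins: read the wrist's pose just before it. camera_info takes no time and is no camera call.
A pose or a line that the arm cannot do raises robot.Unreachable and nothing moves.
- robot.job_done(): hands the job in; it is judged then, once.
Readings, each from a call of its own:
- robot.read_t(): time.
- robot.read_qpos(): joint angles.
- robot.read_qvel(): joint speeds.
- robot.read_effort(): joint torques, N m.
- robot.read_position(): TCP position.
- robot.read_tcp_rot(): TCP orientation.
- robot.read_force(): force on the tool from outside, world axes, zero at the start.
- robot.read_ft_torque(): the same for the moment, N m.
- robot.read_grip_width(): opening from 0.0 (shut) to 1.0 (fully open).
- robot.read_finger_force(): force on a finger pad.
Only numpy, scipy, OpenCV 4.12 (cv2) and the standard library are available. Lean on these libraries where they do the work, as an engineer would, in place of code of your own. Each camera call takes 0.05 s, during which the arm holds its last target. There are 200 camera calls.

### The job

Get the dressing forceps ready for a tip check under the microscope. First clear the specimen pot off the stage plate: stand it upright in the metal tray and let go of it; then take the forceps off their rest by the thumb grips and squeeze them until the tips are 12 mm apart, each tip just above (about half a centimetre, not touching) its own engraved line on the plate. Hold them there steadily for two seconds and finish still holding them so, with the bottle, tape and beaker left where they are.

Things in the scene. Friction and masses are not known exactly. Their poses are not given: they have to be found in the camera images.
- plate: fixed microscope stage plate: grey block 130 x 110 x 23 mm with a black disc (94 mm across) whose top is 25 mm above the table. Two white engraved lines, 50 mm long, 2 mm wide, 12 mm apart centre to centre, cross the middle of the disc along the plate's x axis. Origin: centre of the underside; z up; x roughly away from the robot (within 20 degrees)
- plate_mid (a point): middle of the disc's top surface, midway between the two lines, 25 mm above the table; axes as the plate
- line_left (a point): middle of the engraved line on the plate's +y side, on the disc's surface
- line_right (a point): middle of the engraved line on the plate's -y side, on the disc's surface
- forceps: loose stainless dressing forceps, 200 mm long, 50 g, lying flat on the rest, blades side by side, so that a gripper squeezes them from above. Origin: tail end (where the blades join), mid-height, 36 mm above the table as they lie; x along the middle to the tips, y from right blade to left, z up. Blades 2.4 mm thick, 10 mm high at the grip, 3.6 mm at the tips; free tip gap 30 mm
- forceps_grip (a point): on the serrated thumb grips (which run 85 to 140 mm from the tail): on the forceps' middle line, mid-height, 104 mm from the tail, 96 mm short of the tips. Width here over the outside: 31 mm free, 22.4 mm (outer faces parallel) at 12 mm tip gap, 17 mm shut; 1 mm of squeeze here moves the tip gap 2 mm. Balance point: 5 to 10 mm nearer the tail
- tip_left (a point): end of the left blade (+y side of the forceps), on its inner face, mid-height. The distance between the two tips is the tip gap
- tip_right (a point): end of the right blade (-y side), on its inner face, mid-height
- blade_left (a joint): closing angle of the left blade, rad (the right one follows equally): 0 free (30 mm gap), 0.048 at 12 mm gap, 0.078 shut. A spring: at the thumb grips about 4 N on each blade gives the 12 mm gap, 7 N shuts them; let go, they spring open
- rest: instrument rest, fixed: dark steel base 170 x 70 x 4 mm with two black silicone bars across it, 12 mm thick, tops 32 mm above the table, 65 mm either side of its centre, each with small nubs 6 mm high at its ends. The forceps lie along its x axis, tail on the bar at -x, the thumb grips free between the bars. Origin: centre of the underside
- pot: closed specimen pot, clear with a white screw cap, 50 to 100 g: 62 mm tall, 40 mm across at the foot, the cap 45 mm across and 16 mm high at the top. It stands on the disc, over the lines. Origin: centre of the underside
- tray: shallow metal tray, fixed, 170 x 130 x 20 mm, 3 mm walls, floor about 3 mm thick, empty. Origin: centre of the underside; x along its long side
- bottle: amber bottle, 48 mm across, 105 mm tall; leave it alone. Origin: centre of the underside
- tape: roll of paper tape lying flat, 68 mm across, 25 mm high; leave it alone. Origin: centre of the underside
- beaker: steel beaker, 60 mm across, 62 mm tall; leave it alone. Origin: centre of the underside

How it is judged (in metres and radians):
On the way, in this order (a step that is already met when the one before it is completed fails the run):
1. the pot stands upright in the tray, let go (x of pot in the frame of tray between -0.07 and 0.07 m and y of pot in the frame of tray between -0.05 and 0.05 m and z of pot in the frame of tray below 0.008 m and angle between pot's own z axis and vertical below 0.1 rad and linear speed of pot below 0.02 m/s and contact force between pot and tray above 0.1 N and contact force between pot and the fingers below 0.05 N), for 0.2 s.
2. the forceps are lifted off the rest in the fingers (contact force between forceps and the fingers above 2 N and contact force between forceps and rest below 0.05 N and contact force between forceps and plate below 0.05 N and contact force between forceps and pot below 0.05 N and contact force between forceps and tray below 0.05 N and z of forceps in the frame of rest above 0.048 m), for 0.2 s.
3. the tips are held 12 mm apart, each just above its line, steadily for two seconds (contact force between forceps and the fingers above 2 N and contact force between forceps and rest below 0.05 N and contact force between forceps and plate below 0.05 N and contact force between forceps and pot below 0.05 N and contact force between forceps and tray below 0.05 N and distance between tip_left and tip_right between 0.009 and 0.015 m and ((x of tip_left in the frame of plate_mid between -0.024 and 0.024 m and y of tip_left in the frame of plate_mid between 0.002 and 0.01 m and z of tip_left in the frame of plate_mid between 0.001 and 0.016 m and x of tip_right in the frame of plate_mid between -0.024 and 0.024 m and y of tip_right in the frame of plate_mid between -0.01 and -0.002 m and z of tip_right in the frame of plate_mid between 0.001 and 0.016 m) or (x of tip_left in the frame of plate_mid between -0.024 and 0.024 m and y of tip_left in the frame of plate_mid between -0.01 and -0.002 m and z of tip_left in the frame of plate_mid between 0.001 and 0.016 m and x of tip_right in the frame of plate_mid between -0.024 and 0.024 m and y of tip_right in the frame of plate_mid between 0.002 and 0.01 m and z of tip_right in the frame of plate_mid between 0.001 and 0.016 m)) and linear speed of forceps below 0.015 m/s and velocity of joint blade_left between -0.05 and 0.05 rad/s), for 2 s.
At the end, for the whole second after the job is handed in: Fingers hold the forceps still (over 2 N), clear of rest, plate, pot and tray; tips 9 to 15 mm apart, each within 4 mm sideways of its own line, within 24 mm of the line's middle along it, 1 to 16 mm above the disc; the pot stands upright, still and released on the tray floor (all of step 1 and all of step 3); the arm keeps its last pose, push and grip.
It fails at once if the pot is tipped over (angle between pot's own z axis and vertical above 0.6 rad).
It fails at once if the forceps are knocked on the stage plate (contact force between forceps and plate above 2 N).
It fails at once if a bystander is moved (distance of any of bottle, tape, beaker from where it was at the start of the episode above 0.03 m).
It also fails if it takes over 64 s, if anything falls off the work surface, if the arm or the gripper's body presses on something with over 40 N, if the wrist force passes 120 N, or if a joint passes its speed limit or range.

## Working session

There is one attempt and no reset: what is moved stays moved. The work goes in short steps, each a Python script; the robot and the scene stay as the last script left them, time stands still between calls to the robot, and variables do not carry over. Pictures are saved under pics/ and viewed, at most 10 in all, crops included, and the job is handed in when it is done.

```bash
mkdir -p pics; ls; cat > h.py <<'E'
import numpy as np, cv2
from rig import robot
def cam(name):
    c=robot.camera_info(name)
    if name=="wrist":
        T=np.eye(4);T[:3,:3]=robot.read_tcp_rot();T[:3,3]=robot.read_position()
        c["c2w"]=T@np.array(c["T_tool_cam"])
    else: c["c2w"]=np.linalg.inv(np.array(c["view"]))
    c["f"]=192/np.tan(np.radians(c["vfov"])/2)
    return c
def grab(name):
    c=cam(name); im,d=robot.grab_frame(name); return c,im,d
def slopes(c,uv):
    p=(np.atleast_2d(np.asarray(uv,float))-[c["cx"],c["cy"]])/c["f"]; q=p.copy()
    for _ in range(20): q=p/(1+c["k1"]*(q**2).sum(1,keepdims=True))
    return q
def onplane(c,uv,z):
    q=slopes(c,uv); r=np.c_[q,np.ones(len(q))]@c["c2w"][:3,:3].T; o=c["c2w"][:3,3]
    return o+r*((z-o[2])/r[:,2])[:,None]
def cloud(c,d):
    v,u=np.mgrid[:d.shape[0],:d.shape[1]]
    q=slopes(c,np.c_[u.ravel(),v.ravel()]); P=np.c_[q,np.ones(len(q))]*d.ravel()[:,None]
    return (P@c["c2w"][:3,:3].T+c["c2w"][:3,3]).reshape(*d.shape,3)
def project(c,P):
    w=np.linalg.inv(c["c2w"]); P=np.atleast_2d(P)@w[:3,:3].T+w[:3,3]
    q=P[:,:2]/P[:,2:]; q=q*(1+c["k1"]*(q**2).sum(1,keepdims=True)); return q*c["f"]+[c["cx"],c["cy"]]
def down(yaw): # tool pointing down, tool y axis at angle yaw
    y=np.array([np.cos(yaw),np.sin(yaw),0]); z=np.array([0,0,-1.]); return np.c_[np.cross(y,z),y,z]
def save(n,im): cv2.imwrite(f"pics/{n}.png",im[...,::-1])
E
python3 - <<'E'
from h import *
for n in("scene","top"):
    c,im,d=grab(n); save(n,im); np.savez(n,im=im,d=d); print(n,c["c2w"].round(3).tolist(),c["f"],c["k1"],(d>0).mean())
a=np.hstack([cv2.imread("pics/scene.png"),cv2.imread("pics/top.png")]); 
print(robot.read_t(),np.round(robot.read_tcp_rot(),3).tolist(),robot.camera_info("wrist"))
E
```

```text
pics
scene [[0.089, 0.794, -0.602, 1.113], [0.996, -0.072, 0.052, -0.017], [-0.002, -0.604, -0.797, 0.761], [0.0, 0.0, 0.0, 1.0]] 421.4295498317407 -0.1507658478560863 0.9962259928385416
top [[-0.003, -0.982, 0.188, 0.37], [-1.0, 0.006, 0.013, 0.029], [-0.014, -0.188, -0.982, 1.123], [0.0, 0.0, 0.0, 1.0]] 464.405524953508 -0.03809877848857422 0.9961649576822916
0.1 [[0.952, -0.306, -0.0], [-0.306, -0.952, -0.001], [0.0, 0.001, -1.0]] {'vfov': 68.90673947558473, 'cx': 254.26354292123094, 'cy': 198.59256218576328, 'k1': -0.006736088230327382, 'T_tool_cam': array([[-4.76763372e-04, -9.54387633e-01, -2.98569957e-01,
         8.10261531e-02],
       [ 9.99999837e-01, -5.48777933e-04,  1.57362041e-04,
         1.04401777e-04],
       [-3.14032989e-04, -2.98569833e-01,  9.54387739e-01,
        -1.58188879e-01],
       [ 0.00000000e+00,  0.00000000e+00,  0.00000000e+00,
         1.00000000e+00]])}
```

View pics/top.png

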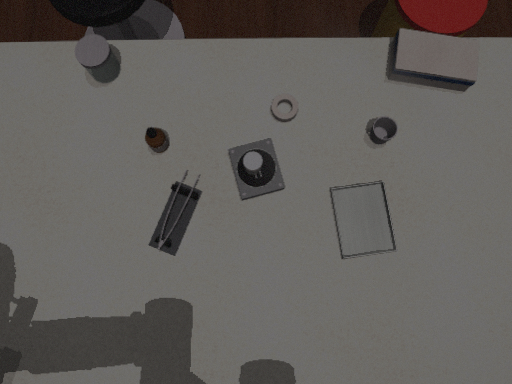

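View pics/scene.png

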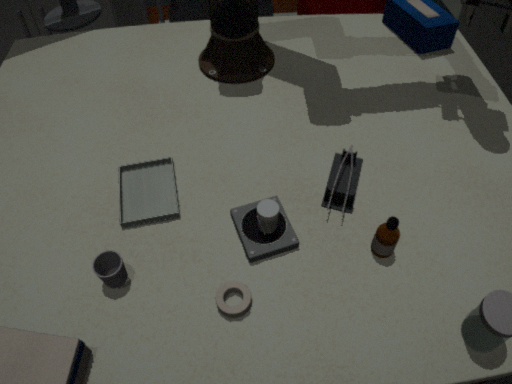

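The top view shows the pot on the plate at (256,165), the tray centred at (363,219), and the forceps from tail (163,245) to tips at (185,172) and (199,176). The bottle is at (155,136), the tape at (285,107) and the beaker at (382,130). The scene view shows the same layout.

```bash
python3 - <<'E'
from h import *
z=np.load("top.npz");c=cam("top");C=cloud(c,z["d"])
t=onplane(c,[(331,188),(383,182),(394,250),(342,258)],0.02);print("tray",t.round(3).tolist(),t.mean(0).round(3), np.linalg.norm(np.diff(t,axis=0),axis=1))
print("tail,tips",onplane(c,[(163,245),(186,172),(199,176)],.036).round(3).tolist())
print("plate",onplane(c,[(229,147),(270,139),(284,188),(243,198)],.023).round(3).tolist())
for n in("top","scene"):
    z=np.load(n+".npz");c=cam(n);C=cloud(c,z["d"]);im=z["im"].astype(int)
    m=(C[...,2]>.078)&(C[...,2]<.095)&(abs(C[...,0]-.55)<.12)&(abs(C[...,1])<.1)
    m[:, :]&=True
    P=C[m];print(n,"pot",len(P),P.min(0).round(3),P.max(0).round(3),np.median(P,0).round(3))
    for nm,b in dict(bottle=(.62,.25),).items(): pass
    m=(C[...,2]>.03)&(C[...,0]>.3)&(C[...,0]<.75)&(abs(C[...,1])<.35)
    k,L,S,ct=cv2.connectedComponentsWithStats(m.astype('u1'))
    for i in range(1,k):
        if S[i,4]>25: Q=C[L==i];print(S[i,4],Q.min(0).round(3),Q.max(0).round(3))
E
```

```text
tray [[0.577, -0.151, 0.02], [0.591, -0.278, 0.02], [0.427, -0.295, 0.02], [0.409, -0.171, 0.02]] [ 0.501 -0.224  0.02 ] [0.1272818  0.16446517 0.12469729]
tail,tips [[0.441, 0.248, 0.036], [0.615, 0.198, 0.036], [0.605, 0.166, 0.036]]
plate [[0.68, 0.096, 0.023], [0.7, -0.005, 0.023], [0.577, -0.038, 0.023], [0.553, 0.061, 0.023]]
top pot 294 [0.608 0.016 0.079] [0.653 0.057 0.093] [0.63  0.036 0.087]
326 [ 0.37  -0.308  0.03 ] [0.745 0.029 1.123]
409 [0.37  0.029 0.03 ] [0.719 0.294 1.123]
354 [0.37  0.016 0.03 ] [0.653 0.057 1.123]
459 [0.37  0.029 0.03 ] [0.621 0.267 1.123]
scene pot 372 [0.605 0.013 0.078] [0.65  0.056 0.09 ] [0.63  0.034 0.087]
360 [0.429 0.164 0.03 ] [0.618 0.263 0.044]
612 [0.605 0.013 0.03 ] [0.65  0.056 0.09 ]
677 [0.672 0.244 0.03 ] [0.717 0.29  0.107]
616 [ 0.683 -0.311  0.03 ] [ 0.742 -0.253  0.065]
```

```bash
python3 - <<'E'
from h import *
R=down(np.radians(-90)); p=np.array([.629,.035,0]); t=np.array([.503,-.223,0])
robot.goto(p+[0,0,.16],R); print(robot.read_qpos(),robot.read_t())
robot.servo_line(p+[0,0,.060]); robot.move_gripper(0.0)
print("w",robot.read_grip_width()*88,robot.read_finger_force())
robot.servo_line(p+[0,0,.16]); print("w",robot.read_grip_width()*88,robot.read_finger_force(),robot.read_t())
c,im,d=grab("wrist"); save("w1",im)
robot.servo_line(t+[0,0,.16],speed=.2); robot.servo_line(t+[0,0,.055]); robot.servo_line(t+[0,0,.0385],speed=.04)
print("f",robot.read_force(),robot.read_position())
robot.move_gripper(1.0); robot.servo_line(t+[0,0,.18]); print(robot.read_t(),robot.read_qpos())
c,im,d=grab("wrist"); save("w2",im); 
c,im,d=grab("top");np.savez("top2",im=im,d=d)
E
python3 -c "
import cv2,numpy as np;cv2.imwrite('pics/w12.png',cv2.resize(np.hstack([cv2.imread('pics/w1.png'),cv2.imread('pics/w2.png')]),(800,300)))"
```

```text
[ 2.09746336e+01  1.91210705e+01 -1.04906789e+01 -2.66388674e-03
 -6.03742447e+01  6.90733257e+01] 2.725
w 44.68812265350407 30.00003933906555
w 44.433403080652994 29.999799728393555 5.125
f [ 0.32520792  0.9478355  -1.80342821] [ 0.50280931 -0.22297401  0.03822048]
10.15 [-3.50713270e+00  1.09698231e+01 -1.90990198e+01 -2.10859768e-02
 -6.00206733e+01  9.35081650e+01]
```

View pics/w12.png

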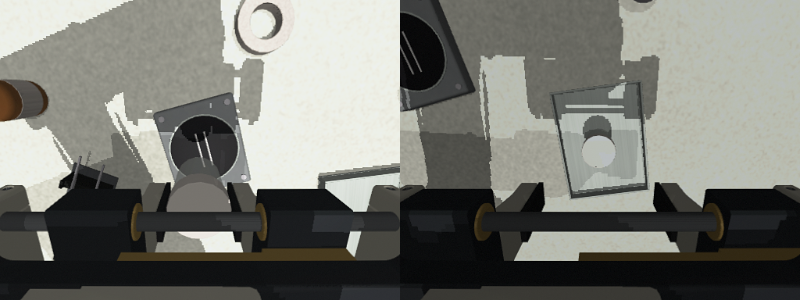

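The pot stands upright and released in the tray, with its cap at about (598,152) in the right half. The plate lines are now uncovered. Next I'll take close looks at the plate and the forceps.

```bash
python3 - <<'E'
from h import *
robot.goto([.57,.01,.16],down(np.radians(-75)))
c,im,d=grab("wrist"); save("pl",im); np.savez("pl",im=im,d=d,c2w=c["c2w"])
robot.goto([.535,.212,.16],down(np.radians(-111)))
c,im,d=grab("wrist"); save("fo",im); np.savez("fo",im=im,d=d,c2w=c["c2w"])
print(robot.read_t(),robot.read_qpos().round(1))
a=np.vstack([cv2.imread("pics/pl.png")[:230],cv2.imread("pics/fo.png")[:270]]);cv2.imwrite("pics/plfo.png",a)
E
```

```text
12.2417 [ 41.   14.2 -17.5   0.  -58.3  28. ]
```

View pics/plfo.png

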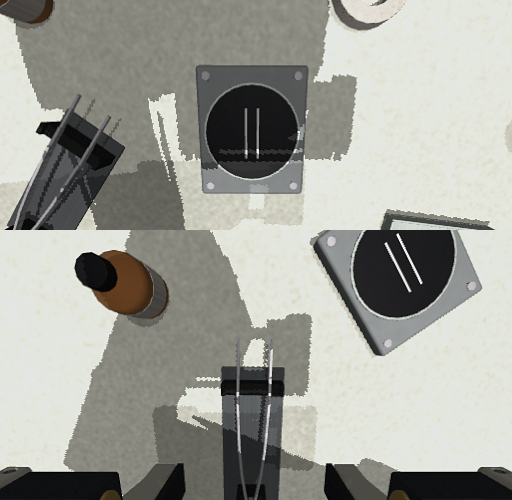

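Upper half: the plate lines run from about (246,108) to (258,158). Lower half: the forceps tips are at about (238,110) and (271,108) in the original image, with the blades running down to a tail hidden at the bottom. I'll turn these into numbers.

```bash
python3 - <<'E'
from h import *
c=cam("wrist")
z=np.load("pl.npz");c["c2w"]=z["c2w"];g=cv2.cvtColor(z["im"],cv2.COLOR_RGB2GRAY)
C=cloud(c,z["d"]); print("disc z",np.median(C[120:150,265:290,2]))
m=np.zeros_like(g);m[100:165,236:270]=g[100:165,236:270]>90
k,L,S,ct=cv2.connectedComponentsWithStats(m);print(S.tolist())
E=[]
for i in range(1,k):
    if S[i,4]>30:
        v,u=np.nonzero(L==i);W=onplane(c,np.c_[u,v],.025)[:,:2];mu=W.mean(0);_,_,V=np.linalg.svd(W-mu,full_matrices=False);a=V[0]*np.sign(V[0,0]);s=(W-mu)@a
        mid=mu+a*(s.max()+s.min())/2;print(mid.round(4),np.degrees(np.arctan2(a[1],a[0])).round(1),np.ptp(s).round(4));E.append(mid)
print("disc by circle")
m=((g<45)).astype('u1');k,L,S,ct=cv2.connectedComponentsWithStats(m)
l=L[130,275];cn=max(cv2.findContours((L==l).astype('u1'),cv2.RETR_EXTERNAL,cv2.CHAIN_APPROX_NONE)[0],key=len)
e=cv2.fitEllipse(cv2.convexHull(cn));print(e,onplane(c,[e[0]],.025).round(4))
z=np.load("fo.npz");c["c2w"]=z["c2w"];C=cloud(c,z["d"]);g=cv2.cvtColor(z["im"],cv2.COLOR_RGB2GRAY)
for r in list(range(104,135,3))+list(range(160,262,10)):
    q=[(u,C[r,u,2]) for u in range(225,285) if .031<C[r,u,2]<.048]
    print(r,[u for u,_ in q], np.round(np.median([h for _,h in q]),4) if q else'')
print(C[200:230:10,256,2],[onplane(c,[(u,112)],.036).round(4).tolist() for u in(238,271)])
cv2.imwrite("pics/crop.png",cv2.resize(z["im"][95:275,215:300,::-1],None,fx=3.3,fy=3.3,interpolation=cv2.INTER_NEAREST))
E
```

```text
disc z 0.02498240056612372
[[0, 0, 512, 384, 196400], [245, 108, 3, 50, 104], [256, 108, 3, 51, 104]]
[0.6248 0.0335] 14.8 0.0489
[0.6274 0.0216] 14.8 0.05
disc by circle
((251.14666748046875, 129.4800262451172), (88.09390258789062, 91.77955627441406), 81.0694351196289) [[0.6298 0.0289 0.025 ]]
104 [] 
107 [] 
110 [237, 238, 239, 271, 272, 273] 0.0374
113 [237, 238, 239, 271, 272, 273] 0.0378
116 [237, 238, 239, 271, 272] 0.0376
119 [237, 238, 239, 270, 271, 272] 0.0383
122 [237, 238, 239, 270, 271, 272] 0.0376
125 [237, 238, 239, 270, 271, 272] 0.0388
128 [237, 238, 239, 270, 271, 272] 0.0386
131 [237, 238, 239, 270, 271, 272] 0.0384
134 [237, 238, 239, 270, 271] 0.0381
160 [225, 226, 227, 228, 229, 230, 231, 232, 233, 234, 235, 236, 237, 238, 239, 240, 241, 242, 243, 244, 245, 246, 247, 248, 249, 250, 251, 252, 253, 254, 255, 256, 257, 258, 259, 260, 261, 262, 263, 264, 265, 266, 267, 268, 269, 270, 271, 272, 273, 274, 275, 276, 277, 278, 280, 281, 282, 283, 284] 0.0328
170 [237, 238, 239, 268, 269, 270] 0.0396
180 [237, 238, 239, 267, 268, 269] 0.0405
190 [237, 238, 239, 266, 267, 268] 0.0403
200 [238, 239, 240, 265, 266, 267] 0.0411
210 [238, 239, 240, 264, 265, 266] 0.0406
220 [239, 240, 263, 264, 265] 0.0403
230 [239, 240, 241, 263, 264] 0.0408
240 [240, 241, 242, 260, 261, 262] 0.0412
250 [242, 243, 244, 258, 259, 260] 0.0402
260 [243, 244, 245, 256, 257, 258] 0.0397
[0.0041059  0.00338734 0.00422428] [[[0.6157, 0.1966, 0.036]], [[0.6042, 0.1669, 0.036]]]
```

View pics/crop.png

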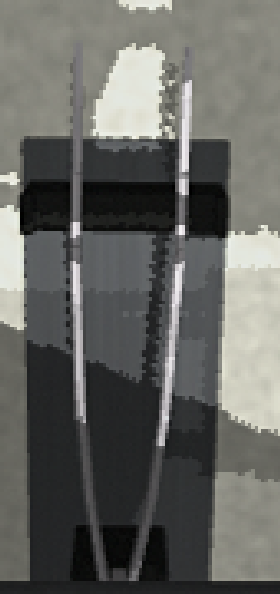

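```bash
python3 - <<'E'
from h import *
c=cam("wrist");z=np.load("fo.npz");c["c2w"]=z["c2w"]
M=[]
for r,a,b,h in[(109,238,272,.0378),(119,238,271,.038),(134,238,270.5,.0385),(170,238,269,.0395),(180,238,268,.0405),(190,238,267,.041),(200,239,266,.041),(210,239,265,.041),(220,239.5,264,.041),(230,240,263.5,.041),(240,241,261,.041),(250,243,259,.041),(260,244,257,.041)]:
    A,B=onplane(c,[(a,r),(b,r)],h)[:,:2];M.append((A+B)/2);print(r,A.round(4),B.round(4),np.linalg.norm(A-B).round(4))
M=np.array(M);mu=M.mean(0);V=np.linalg.svd(M-mu)[2][0];V*=np.sign(V[0]);yaw=np.arctan2(V[1],V[0])
tip=mu+V*((M[0]-mu)@V);grip=tip-V*.096;print(tip,np.degrees(yaw),"grip",grip,"tail",tip-V*.2,((M-mu)@[-V[1],V[0]]).round(4),((M-tip)@V).round(3))
E
```

```text
109 [0.6182 0.1955] [0.6065 0.1652] 0.0325
119 [0.6096 0.199 ] [0.5982 0.1693] 0.0318
134 [0.5965 0.2042] [0.5852 0.1746] 0.0318
170 [0.5636 0.2175] [0.5523 0.1882] 0.0314
180 [0.5542 0.2212] [0.5432 0.1927] 0.0306
190 [0.5445 0.2251] [0.5338 0.1973] 0.0298
200 [0.5341 0.2282] [0.524 0.202] 0.0281
210 [0.5239 0.2323] [0.5141 0.2068] 0.0273
220 [0.5132 0.236 ] [0.5039 0.2117] 0.0261
230 [0.5023 0.2398] [0.4932 0.2162] 0.0253
240 [0.4909 0.2432] [0.4831 0.2229] 0.0218
250 [0.4789 0.2457] [0.4726 0.2292] 0.0176
260 [0.467  0.2492] [0.4618 0.2357] 0.0145
[0.61234762 0.18037173] -22.709171530258054 grip [0.52378989 0.21743289] tail [0.42785236 0.25758247] [-0.      0.0002  0.     -0.0003 -0.0001  0.0002 -0.0001  0.0001  0.
 -0.0003  0.0002 -0.0001  0.0001] [-0.    -0.009 -0.023 -0.059 -0.069 -0.079 -0.09  -0.101 -0.113 -0.124
 -0.136 -0.148 -0.16 ]
```

```bash
python3 - <<'E'
from h import *
R=down(np.radians(-112.7)); g=np.array([.5238,.2174,0])
robot.goto(g+[0,0,.10],R)
robot.servo_line(g+[0,0,.018],speed=.08); print(robot.read_force().round(2),robot.read_position())
robot.move_gripper(.30); print(robot.read_grip_width()*88,robot.read_finger_force())
robot.move_gripper(.2545); print(robot.read_grip_width()*88,robot.read_finger_force(),robot.read_force().round(2))
robot.servo_line(g+[0,0,.06],speed=.06); robot.dwell(.3)
print(robot.read_grip_width()*88,robot.read_finger_force(),robot.read_t(),robot.read_qpos().round(1))
c,im,d=grab("wrist"); save("li",im); np.savez("li",im=im,d=d,c2w=c["c2w"])
cv2.imwrite("pics/li2.png",cv2.resize(im[60:280,200:320,::-1],None,fx=2.7,fy=2.7,interpolation=cv2.INTER_NEAREST))
E
```

```text
[-0.36  0.58 -0.05] [0.52416561 0.21766498 0.01851626]
26.789237003691596 2.29690320789814
22.623805968288124 4.211604371666908 [-0.08  0.69 -0.2 ]
22.316691366384383 4.174053445458412 16.3917 [ 42.3  19.9 -24.9  -0.  -45.2  25. ]
```

View pics/li2.png

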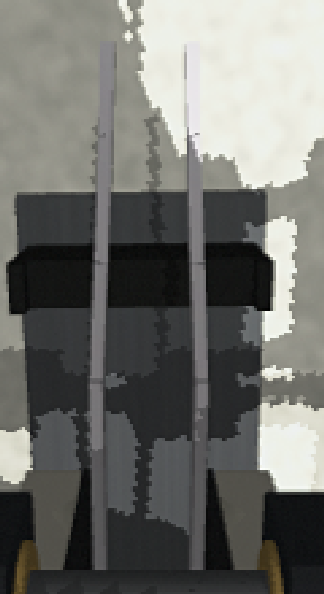

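The forceps are lifted and squeezed, with the tips at about (240,76) and (271,76) in the full image. I'll measure the gap and the tip pose in the tool frame.

```bash
cat >> h.py <<'E'
def tips(c,im,d,zlo,zhi,umin=200,umax=320):
    "blade rows by height band -> tip row, edges, mid point, gap"
    C=cloud(c,d); out=[]
    for r in range(40,170):
        u=np.array([u for u in range(umin,umax) if zlo<C[r,u,2]<zhi])
        if len(u)<4: continue
        sp=np.split(u,np.nonzero(np.diff(u)>4)[0]+1)
        if len(sp)!=2: continue
        h=np.median(C[r,u,2]); e=[sp[0][0]-.5,sp[0][-1]+.5,sp[1][0]-.5,sp[1][-1]+.5]
        P=onplane(c,[(x,r) for x in e],h); out.append((r,h,np.linalg.norm(P[1]-P[2]),np.linalg.norm(P[0]-P[3]),*P.mean(0)[:2]))
    return np.array(out)
E
python3 - <<'E'
from h import *
c=cam("wrist");z=np.load("li.npz");c["c2w"]=z["c2w"]
o=tips(c,z["im"],z["d"],.065,.1)
np.set_printoptions(suppress=True);print(o[:6].round(4),o[::12].round(4))
M=o[:,4:];mu=M.mean(0);V=np.linalg.svd(M-mu)[2][0];print("yaw",np.degrees(np.arctan2(V[1],V[0])))
T=np.r_[M[:3].mean(0),o[:5,1].mean()];print(T,(T-robot.read_position())@robot.read_tcp_rot(),robot.read_position())
E
```

```text
[[75.      0.079   0.0123  0.0169  0.6128  0.1795]
 [76.      0.0796  0.0114  0.0169  0.6124  0.1797]
 [77.      0.079   0.0114  0.0169  0.612   0.1798]
 [78.      0.0794  0.0119  0.0169  0.6116  0.1801]
 [79.      0.0795  0.0123  0.0169  0.6112  0.1802]
 [80.      0.0795  0.0124  0.0169  0.6108  0.1803]] [[ 75.       0.079    0.0123   0.0169   0.6128   0.1795]
 [ 87.       0.0798   0.0124   0.017    0.608    0.1815]
 [ 99.       0.0796   0.0126   0.0172   0.6032   0.1835]
 [111.       0.0798   0.0127   0.0179   0.5983   0.1857]
 [123.       0.0798   0.0129   0.0186   0.5932   0.1877]
 [135.       0.0798   0.014    0.0188   0.5881   0.1898]
 [147.       0.0799   0.0142   0.0195   0.5828   0.1921]
 [159.       0.081    0.0147   0.0201   0.5776   0.1943]]
yaw 157.13615329838214
[0.61239155 0.17965845 0.07931949] [ 0.09633262  0.00051427 -0.01959792] [0.52371444 0.21730734 0.05974276]
```

```bash
python3 - <<'E'
from h import *
np.set_printoptions(suppress=True)
R=down(np.radians(-75.1)); off=np.array([.0963,.0005,0])
T=np.array([.6261,.0276,0])-R@off; T[2]=0
p=robot.read_position(); robot.servo_line([p[0],p[1],.095],speed=.1)
robot.goto(T+[0,0,.07],R); robot.servo_line(T+[0,0,.035],speed=.06); robot.dwell(.2)
c,im,d=grab("wrist"); save("ov",im); np.savez("ov",im=im,d=d,c2w=c["c2w"])
print(robot.read_t(),robot.read_position(),robot.read_grip_width()*88,robot.read_finger_force())
o=tips(c,im,d,.042,.07);print(o[:5].round(4))
cv2.imwrite("pics/ov2.png",cv2.resize(im[50:200,180:330,::-1],None,fx=3.8,fy=3.8,interpolation=cv2.INTER_NEAREST))
g=cv2.cvtColor(im,cv2.COLOR_RGB2GRAY)
E
```

```text
18.8833 [0.53315741 0.00335803 0.03537122] 22.286961767428526 4.17384959757328
[[75.      0.0551  0.0119  0.0169  0.6267  0.028 ]
 [76.      0.0554  0.0118  0.0169  0.6263  0.0279]
 [77.      0.0552  0.0119  0.0169  0.6259  0.0278]
 [78.      0.0553  0.0119  0.0169  0.6255  0.0277]
 [79.      0.0556  0.0119  0.0169  0.625   0.0276]]
```

View pics/ov2.png

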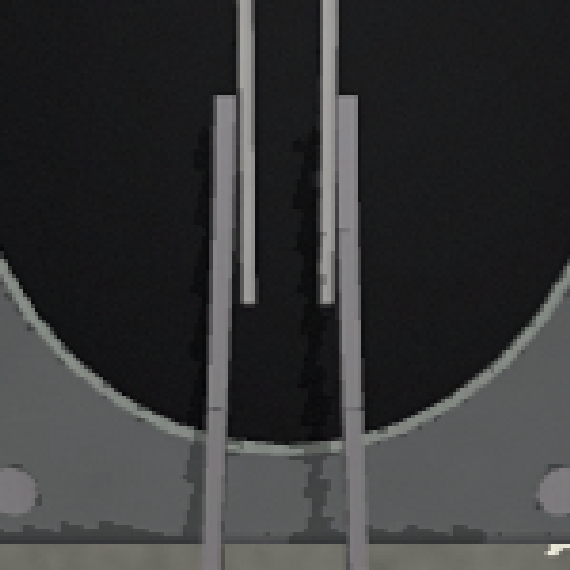

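The blades sit symmetrically over the two lines: tips at about (240,76) and (271,76), lines at about (245,90) and (266,90). The tips measure (0.6265, 0.028) with a 12 mm gap, so I'll lower them.

```bash
python3 - <<'E'
from h import *
np.set_printoptions(suppress=True)
p=robot.read_position(); robot.servo_line([p[0],p[1],.0147],speed=.02); robot.dwell(.4)
c,im,d=grab("wrist"); o=tips(c,im,d,.029,.05);print(o[:4].round(4))
q=cam("wrist");g=cv2.cvtColor(im,cv2.COLOR_RGB2GRAY)
uv=(250.,76)
robot.dwell(2.6); print(robot.read_t(),robot.read_position(),robot.read_force().round(2),robot.read_grip_width()*88,robot.read_finger_force())
cv2.imwrite("pics/fin.png",cv2.resize(im[30:200,180:330,::-1],None,fx=3.4,fy=3.4,interpolation=cv2.INTER_NEAREST))
c,im,d=grab("top");C=cloud(c,d)
m=(C[...,2]>.055)&(C[...,2]<.075)&(abs(C[...,0]-.5)<.06)&(abs(C[...,1]+.22)<.06);print("pot",C[m].min(0),C[m].max(0))
E
```

```text
[[75.      0.0344  0.0119  0.0169  0.6267  0.028 ]
 [76.      0.035   0.0118  0.0168  0.6262  0.0279]
 [77.      0.0347  0.0119  0.0169  0.6258  0.0278]
 [78.      0.0347  0.0119  0.0169  0.6254  0.0277]]
23.1 [0.53315372 0.0033616  0.0147115 ] [-0.39 -0.27 -1.24] 22.79918782547136 4.173949062824249
pot [ 0.4819007  -0.24103313  0.05507911] [ 0.52612826 -0.19718473  0.06916038]
```

View pics/fin.png

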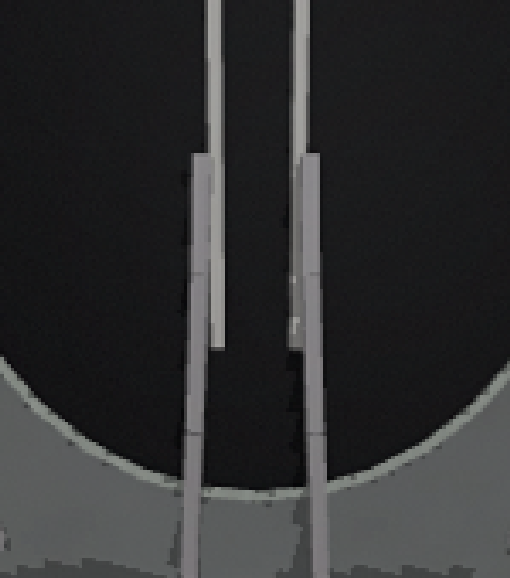

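The tips sit over their own lines, with inner faces at about (242,80) and (269,80), a 12 mm gap, and their middles about 8 mm above the disc. They have been held steady for over two seconds and the pot is still upright in the tray.

```bash
python3 -c "
from rig import robot
print(robot.job_done())"
```

```text
the job is handed in; nothing more can be done
None
```

I handed the job in at about 23 s: the pot stands upright and released in the tray, and the forceps are held still, tips 12 mm apart, about 6 mm clear of the disc over their lines; the judge returned no result.

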